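# Hold the window flap of a metal analyser at its balance point

### The arm

A 6-joint arm with a two-finger parallel gripper is mounted at the origin on the work surface. World frame = base frame: x ahead of the robot, y to its left, z up, the work surface at z = 0. Lengths are in m, angles in degrees, forces in N, time in s.
With the tool pointing down it reaches from about 0.25 to 0.725 m from the base axis. Payload 9.7 kg.
Tool frame: the origin (TCP) lies at the very end of the fingers, on their centre line; the grasp point (between the pads) lies 19 mm behind it (bot.pinch_z is the distance from the TCP to the grasp point, in m); x points along the fingers, z is the direction in which the jaws open and shut, and the axes are right-handed (so a half turn about x gives the same grasp; the last joint's range is limited). The gripper opens to 85 mm and grips with 20 to 120 N. Pads are 22 mm wide; open, the fingers measure 114 mm over their backs; the gripper's body (76 mm by 85 mm) begins 54 mm behind the grasp point. The pads swing forward as they close: fully open they stand 13 mm farther back than shut.
Start: joints at [66.291, 4.979, 10.078, 95.1, 0, 90], TCP at [0.221, 0.504, 0.231] pointing down, gripper open.
Joint ranges: [-179.16, 179.16], [-48.56, 103.87], [-65.8, 70.77], [-126.05, 130.52], [-82.76, 87.17], [-180, 180]. Speed limits (degrees/s): [127.2, 127.2, 147.25, 180, 180, 180].

### API

Orientations are given as [roll, pitch, yaw] about the fixed x, y, z axes, in that order (R = Rz(yaw) Ry(pitch) Rx(roll)).
In Python, from workcell import bot gives the robot as it stands.
- The arm moves only by the tool play_rows, never from a script. Its argument "rows" is a list of rows, each a list of 3 entries, a list of its own where there are three numbers: the shift along the tool's x, y, z in cm, then the turn about the tool's x in degrees, then the finger opening in cm, from 0 to 8.54. A call has 1 to 12 rows; each row is the pose to reach, as a shift and turn from the pose commanded when the call began, along the tool's axes at that moment; what a row does not reach only later rows make up. A row lasts 1/12 s, in which the tool goes at most 41.7 mm and 7.16 degrees, less where a joint would pass 70% of its speed; a pose out of reach is approached as far as the arm can. A call with a gripper value outside its range is refused whole. The fingers move at their own pace and stop on an object; "squeeze" is the grip in N (left out, the last holds). Time passes only in rows, so rows that repeat a pose let the fingers close. It gives the time, the measured TCP pose, the force and the opening at its end, in the units of the state.
- bot.get_obs(): the state, without advancing time (a new reading comes with each control period).
- bot.camera(name): name is "scene" or "top"; returns (picture, depth): 480x640x3 uint8, blue, green, red; 480x640 float32, m along the optical axis (not along the pixel's ray), 0 where there is no reading.
- bot.camera_model(name): a dict with "fx", "fy", "cx", "cy" (pixels), "k1" (the pictures are not rectified: a ray, as slopes to the right and down, at radius r is drawn at 1 + k1 r^2 times it, then the intrinsics apply), "origin" and "attitude" of the camera in the world. Camera axes: x right, y down, z forward; pixel columns grow to the right and rows downward; lengths in m; the calibration is good to about 2 mm. A picture is of the moment at which its call begins. camera_model takes no time and is no camera call.
- bot.job_done(): hands the job in, once; it reports no verdict.
The state is a dict: "time": time; "q": joint angles; "qd": joint speeds; "joint_efforts": joint torques, N m; "ee_pos": TCP position; "tcp_rot": TCP orientation; "wrist_force": force on the tool from outside, world axes, zero at the start; "torque": the same for the moment, N m; "opening": finger opening in m.
Only numpy, scipy, OpenCV 4.12 (cv2) and the standard library are available. Lean on these libraries where they do the work, as an engineer would, in place of code of your own. Each camera call takes 0.05 s, during which the arm holds its last target.

### The job

The lidded canister on the little stand is in the way of the flap on the analyser's sample head: lift it off by its handle and set it down gently, upright, on the round cork mat beside the head, and let go of it. Then take the flap by its cross-bar and swing it up to its balance point, standing straight up, where it would fall neither shut nor over backwards, and finish while still holding the bar so that the flap stays there for a colleague to wipe the window. Do not let the flap drop or go over backwards, do not tip the canister over, and leave the other things on the desk where they are.

Things in the scene. Friction and masses are not known exactly. Their poses are not given: they have to be found in the camera images.
- head: The analyser's sample head, fixed to the desk: a low grey case, x -95 to +175 mm, y -100 to +100 mm, top 90 mm above the desk. Origin at desk level; its -x side is the front, under the flap's bar; +z up. Yaw differs from start to start.
- hinge (a point): Middle of the flap's hinge axis on the head, 20 mm behind the head's origin (its +x) and 100 mm above the desk. The axis is level, along the head's y. Axes as the head's.
- flap (a joint): Hinge angle of the flap in rad: 0 lying shut (level), grows as the bar rises, 1.571 standing straight up, which is its balance point; stop at 2.2 leaning back. The hinge is nearly free of friction: let go below balance the flap falls shut, beyond it falls back. The flap weighs about 350 g (varies by 30 %).
- flap_bar (a point): Centre of the flap's cross-bar: round steel bar, 12 mm thick, parallel to the hinge, 150 mm from it, 96 mm clear between its side arms. The aluminium plate (150 mm wide, 6 thick) ends 115 mm from the hinge: 29 mm clear to the bar; case front 35 mm behind the shut bar's centre. Hinge, plate, bar in one plane. Bar height 100 mm shut (free air below), 250 mm upright. Moves with the flap; y along bar.
- stand_top (a point): Centre of the top of the stand, a steel pedestal with a flat 60 mm disc, 45 mm behind the hinge; top 115 mm above the desk. Fixed to the head.
- canister: The lidded steel canister standing on the stand at the start, closed, 114 mm in diameter, 71 mm high, 350 to 700 g, with a rigid upright stirrup handle on top to 120 mm above its underside. Its front overhangs the hinge, so the flap cannot stand up while it is there. Origin at the centre of its underside; z up.
- canister_center (a point): Centre of that canister with its handle, 60 mm above its underside. Same axes.
- canister_handle (a point): Centre of the handle's level grip bar, 115 mm above the canister's underside: a round bar 10 mm in diameter along the canister's x, 62 mm clear between its uprights, 39 mm free below it down to the lid.
- mat: Round cork mat, 160 mm in diameter, 4 mm thick, fixed on the desk to the left or the right of the head. Origin at the centre of its underside.
- tray: Bystander: grey tray 120 x 150 x 30 mm with steel discs in it, fixed on the desk on the other side of the head. Origin under its centre.
- disc_a: Bystander: bright steel sample disc, 40 mm across, 22 mm high. Origin at the underside's centre.
- disc_b: Bystander: dark steel sample disc, 40 mm across, 22 mm high. Origin at the underside's centre.
- mouse: Bystander: black computer mouse, 100 x 60 x 26 mm. Origin at the underside's centre.
- holder: Bystander: clear open box 80 x 100 x 90 mm with a green card block in it, 105 mm high. Origin at the underside's centre.
- bottle: Bystander: white closed bottle, 56 mm in diameter, 130 mm high. Origin at the underside's centre.
- brush: Bystander: brush lying on the desk, 180 mm long along its x. Origin under its centre.
- pencup: Bystander: black cup, 72 mm in diameter, 90 mm high. Origin at the underside's centre.

How it is judged:
By the outcome, as a careful person would: the job done as asked, in the order asked, and still so for the second after the job is handed in, while the arm keeps its last pose, push and grip.
It also fails if it takes over 59 s, if anything falls off the work surface, if the arm or the gripper's body presses on something with over 40 N, if the wrist force passes 120 N, or if a joint passes its speed limit or range.

## Working session

There is one attempt and no reset: what is moved stays moved. The work goes in short steps, Python scripts to look and compute and a tool call to move; the robot and the scene stay as the last step left them, time stands still between calls to the robot, and variables do not carry over. Pictures are saved under pics/ and viewed, and the job is handed in when it is done.

Besides the shell and the picture viewer there is one more tool, called after "Call:" by a JSON object that holds its "fn" and its "kwargs". play_rows: Moves the arm, as the interface text tells. Its arguments: {"type":"object","properties":{"rows":{"type":"array"},"squeeze":{"type":"number"}},"required":["rows"]}

```bash
ls; mkdir -p pics
python3 - <<'E'
from workcell import bot
import cv2,numpy as np
for n in ("scene","top"):
    p,d=bot.camera(n); cv2.imwrite(f"pics/{n}0.png",p); np.save(f"pics/{n}0.npy",d); print(bot.camera_model(n))
print(bot.get_obs(), bot.pinch_z)
E
```

```text
pics
{'fx': 541.50304115527, 'fy': 541.50304115527, 'cx': 318.0783284762867, 'cy': 233.58468060119623, 'k1': 0.04551792327702028, 'origin': array([ 1.02013302, -0.58975899,  1.31451236]), 'attitude': array([-1.46896349e+02, -4.66539941e-02,  3.84117984e+01])}
{'fx': 533.3074353719956, 'fy': 533.3074353719956, 'cx': 317.59204408671366, 'cy': 239.35209530690415, 'k1': 0.015358635274168489, 'origin': array([ 0.37087386, -0.00310206,  1.53616403]), 'attitude': array([-173.31271042,   -0.7022105 ,  -89.02064047])}
{'time': 0.1, 'q': array([ 6.62897410e+01,  5.00750536e+00,  1.00403467e+01,  9.50994203e+01,
       -4.19653528e-04,  8.99999097e+01]), 'qd': array([ 0.04623563, -0.04403155,  0.03689369,  0.05366356,  0.0356446 ,
       -0.0362761 ]), 'joint_efforts': array([-2.04070311e-04, -5.21562517e+01,  4.65654588e+01,  1.58984133e-02,
       -2.43826344e-05, -1.86707354e-05]), 'ee_pos': array([0.22108413, 0.50339359, 0.23067033]), 'tcp_rot': array([-179.63895457,   89.9334197 , -113.349123  ]), 'wrist_force': array([ 0.12545071, -0.51573213, -0.1482382 ]), 'torque': array([-0.01280303, -0.00391217,  0.04262498]), 'opening': 0.08493389682858096} 0.0187
```

View pics/scene0.png

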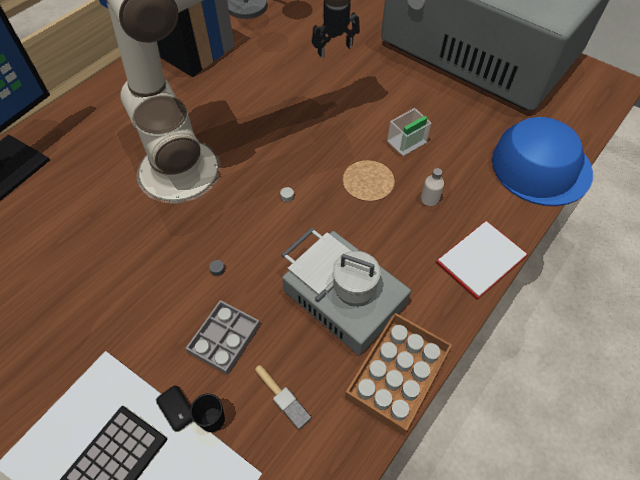

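View pics/top0.png

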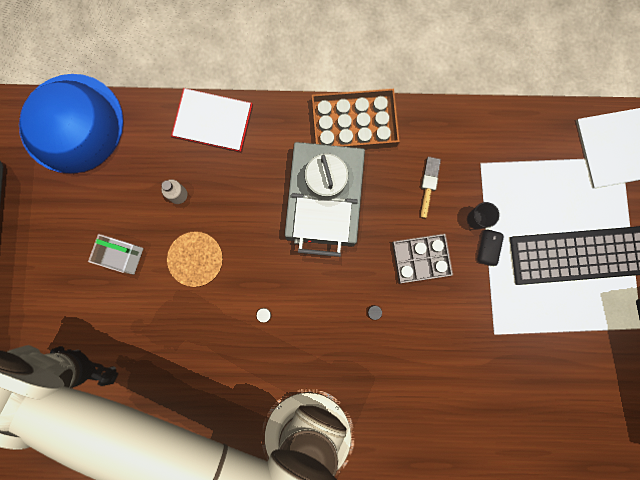

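The top view shows the head around (325,195), the canister at (326,175), the flap bar at about (320,252), and the mat at (194,259). Next I'll enlarge these regions.

Run:
```python
import cv2
a=cv2.imread("pics/top0.png")[135:265,270:385]; b=cv2.imread("pics/scene0.png")[220:355,270:420]
cv2.imwrite("pics/c1.png",cv2.resize(a,None,fx=4.6,fy=4.6,interpolation=2)); cv2.imwrite("pics/c2.png",cv2.resize(b,None,fx=4.4,fy=4.4,interpolation=2))
```

```text
(no output)
```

View pics/c1.png

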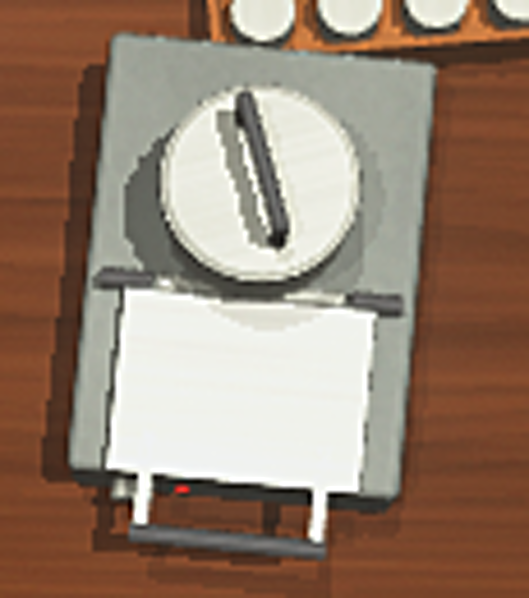

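View pics/c2.png

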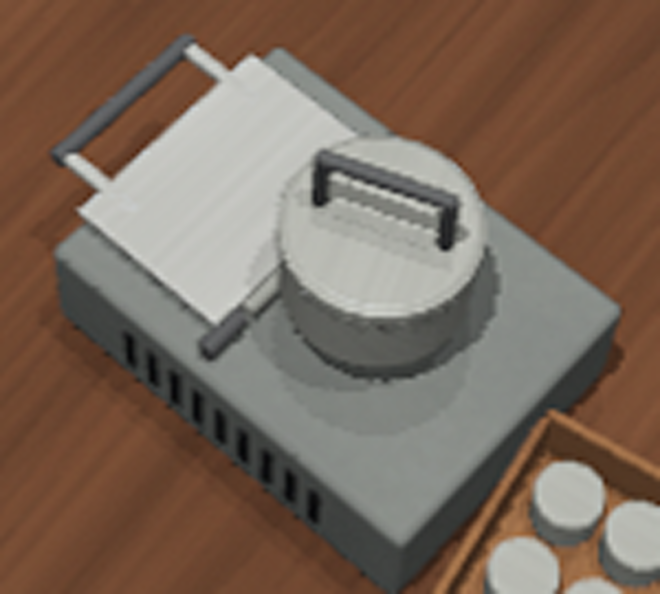

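The enlarged crops show the handle bar clearly: crop (243,97)–(280,240) from the top, (322,158)–(453,203) in the scene view. The flap bar runs (133,532)–(322,549) from the top, (62,157)–(188,42) in the scene.

```bash
cat > h.py <<'E'
from workcell import bot
import numpy as np, cv2
from scipy.spatial.transform import Rotation as Rn
def ray(n,uv):
    m=bot.camera_model(n)
    x=(uv[0]-m['cx'])/m['fx'];y=(uv[1]-m['cy'])/m['fy']
    s=np.array([x,y]);t=s.copy()
    for _ in range(20): t=s/(1+m['k1']*(t@t))
    R=Rn.from_euler('xyz',m['attitude'],degrees=True).as_matrix()
    d=R@np.array([t[0],t[1],1]);return m['origin'],d
def plane(n,uv,z):
    o,d=ray(n,uv);return o+d*(z-o[2])/d[2]
def tri(a,b):
    o1,d1=ray("top",a);o2,d2=ray("scene",b)
    s=np.linalg.lstsq(np.c_[d1,-d2],o2-o1,rcond=None)[0]
    p,q=o1+s[0]*d1,o2+s[1]*d2
    return (p+q)/2,np.linalg.norm(p-q)
E
python3 - <<'E'
from h import *
np.set_printoptions(precision=4,suppress=True)
T=lambda u,v:(270+u/4.6-.4,135+v/4.6-.4)
S=lambda u,v:(270+u/4.4-.4,220+v/4.4-.4)
H=[(T(243,97),S(453,203)),(T(280,240),S(322,158))]
B=[(T(133,532),S(62,157)),(T(322,549),S(188,42))]
B=[(B[0][0],B[1][1]),(B[1][0],B[0][1])]
for nm,L,z in(("handle",H,.230),("bar",B,.1)):
    for a,b in L: print(nm,plane("top",a,z),plane("scene",b,z),tri(a,b))
    for i,n in enumerate(("top","scene")):
        p,q=[plane(n,x[i],z) for x in L]; print(n,"mid",(p+q)/2,"yaw",np.degrees(np.arctan2(*(q-p)[1::-1])),np.linalg.norm(p-q))
# lid circle, mat
for n,f in(("top","top0"),("scene","scene0")):
    im=cv2.imread(f"pics/{f}.png");hsv=cv2.cvtColor(im,cv2.COLOR_BGR2HSV)
    m=cv2.inRange(hsv,(8,60,140),(25,170,255))
    cs=max(cv2.findContours(m,0,1)[0],key=lambda c:cv2.contourArea(cv2.convexHull(c)) if cv2.boundingRect(c)[2]<80 else 0)
    e=cv2.fitEllipse(cs); print(n,"mat",e,plane(n,e[0],.004))
print("lid centre",plane("top",T(260,185),.186),plane("scene",S(385,228),.186))
# hinge pin ends
print("hinge",plane("top",T(95,277),.1),plane("top",T(403,306),.1))
# head corners at top
for c in((115,36),(435,67),(72,470),(398,500)): print("corner",plane("top",T(*c),.09))
# bystanders
for nm,uv,z in(("bottle",(174,184),.13),("holder",(108,241),.1),("disca",(263,315),.022),("discb",(375,312),.022),("box",(343,150),.05)): print(nm,plane("top",uv,z))
E
```

```text
handle [ 0.7361 -0.025   0.23  ] [ 0.7345 -0.0264  0.23  ] (array([ 0.7352, -0.0257,  0.2302]), np.float64(0.0020458066070163958))
handle [ 0.657  -0.0464  0.23  ] [ 0.6644 -0.0472  0.23  ] (array([ 0.6604, -0.045 ,  0.2221]), np.float64(0.004622539646744844))
top mid [ 0.6965 -0.0357  0.23  ] yaw -164.89555573161107 0.0819280379542069
scene mid [ 0.6995 -0.0368  0.23  ] yaw -163.52778806544006 0.07308413032578534
bar [0.5089 0.0333 0.1   ] [0.5079 0.0329 0.1   ] (array([0.5085, 0.0329, 0.1007]), np.float64(0.0009493566740006759))
bar [ 0.5009 -0.078   0.1   ] [ 0.5007 -0.0774  0.1   ] (array([ 0.5009, -0.0779,  0.1009]), np.float64(0.00027550310928656197))
top mid [ 0.5049 -0.0224  0.1   ] yaw -94.1155764673331 0.11154937187752317
scene mid [ 0.5043 -0.0223  0.1   ] yaw -93.78260510035359 0.11050146622152018
top mat ((194.19833374023438, 258.666015625), (53.802772521972656, 55.29326248168945), 47.29581069946289) [0.4885 0.3344 0.004 ]
scene mat ((368.1610107421875, 179.98085021972656), (39.42033767700195, 51.174339294433594), 95.07411193847656) [0.4885 0.3312 0.004 ]
lid centre [ 0.6979 -0.0361  0.186 ] [ 0.7032 -0.0391  0.186 ]
hinge [0.6608 0.0591 0.1   ] [ 0.6469 -0.1244  0.1   ]
corner [0.8115 0.0508 0.09  ]
corner [ 0.7962 -0.1434  0.09  ]
corner [0.5462 0.0705 0.09  ]
corner [ 0.5318 -0.1233  0.09  ]
bottle [0.678  0.3691 0.13  ]
holder [0.5246 0.5461 0.1   ]
disca [0.3321 0.131  0.022 ]
discb [ 0.3457 -0.1838  0.022 ]
box [ 0.8043 -0.0867  0.05  ]
```

```bash
cat >> h.py <<'E'
def plan(p,jaw=None):
    "shift in cm in tool axes and turn, so TCP reaches p with jaw axis yaw = jaw (mod 180)"
    o=bot.get_obs();R=Rn.from_euler('xyz',o['tcp_rot'],degrees=True).as_matrix()
    s=R.T@(np.array(p)-o['ee_pos'])*100
    out=[]
    if jaw is not None:
        for k in(0,180):
            a=np.radians(jaw+k);v=R.T@np.array([np.cos(a),np.sin(a),0])
            out.append(round(float(np.degrees(np.arctan2(-v[1],v[2]))),2))
    print("q",o['q'].round(1),"shift cm",s.round(2),"turn options",out); return s
E
python3 - <<'E'
from h import *
o=bot.get_obs();print(Rn.from_euler('xyz',o['tcp_rot'],degrees=True).as_matrix().round(3))
plan([.698,-.0365,.29],105.5)
plan([.698,-.0365,.211],105.5)
E
```

```text
[[-0.    -0.916  0.402]
 [-0.001  0.402  0.916]
 [-1.    -0.    -0.001]]
q [66.3  5.  10.  95.1 -0.  90. ] shift cm [ -5.9  -65.38 -30.26] turn options [-39.21, 140.79]
q [66.3  5.  10.  95.1 -0.  90. ] shift cm [  2.   -65.38 -30.25] turn options [-39.21, 140.79]
```

Call:
{"fn": "play_rows", "kwargs": {"rows": [[[-3,-5,-2.3],-4,8.5],[[-6,-10,-4.6],-8,8.5],[[-6,-20,-9.2],-14,8.5],[[-6,-30,-13.9],-20,8.5],[[-6,-40,-18.5],-26,8.5],[[-6,-50,-23.1],-32,8.5],[[-6,-60,-27.8],-39.2,8.5],[[-6,-65.4,-30.3],-39.2,8.5],[[-6,-65.4,-30.3],-39.2,8.5],[[-6,-65.4,-30.3],-39.2,8.5],[[-6,-65.4,-30.3],-39.2,8.5],[[-6,-65.4,-30.3],-39.2,8.5]]}}

```text
time: 1.1
ee_pos: [0.5407, 0.141, 0.2868]
tcp_rot: [78.3, 90.0, -176.2]
wrist_force: [-0.3, 1.2, -0.9]
opening: 0.0852
```

Run:
```python
from h import *
plan([.698,-.0365,.29],105.5)
```

```text
q [ 14.6   7.9  19.6 101.7   0.   -0.9] shift cm [ -0.33 -10.41 -21.31] turn options [-0.02, 179.98]
```

Call:
{"fn": "play_rows", "kwargs": {"rows": [[[-0.3,-2,-4],0,8.5],[[-0.3,-4,-8.2],0,8.5],[[-0.3,-6,-12.3],0,8.5],[[-0.3,-8,-16.4],0,8.5],[[-0.3,-9.6,-19.6],0,8.5],[[-0.3,-10.4,-21.3],0,8.5],[[-0.3,-10.4,-21.3],0,8.5],[[-0.3,-10.4,-21.3],0,8.5],[[-0.3,-10.4,-21.3],0,8.5],[[-0.3,-10.4,-21.3],0,8.5]]}}

```text
time: 1.93
ee_pos: [0.6963, -0.0335, 0.2907]
tcp_rot: [-88.6, 90.0, 17.0]
wrist_force: [-0.6, 0.5, -0.1]
opening: 0.0853
```

Run:
```python
from h import *
plan([.698,-.0365,.211],105.5)
p,d=bot.camera("scene");cv2.imwrite("pics/s1.png",cv2.resize(p[150:350,250:450],None,fx=3,fy=3))
```

```text
q [ -2.8  31.1  49.8 108.6   0.  -18.3] shift cm [ 7.97 -0.07 -0.34] turn options [0.05, -179.95]
```

View pics/s1.png

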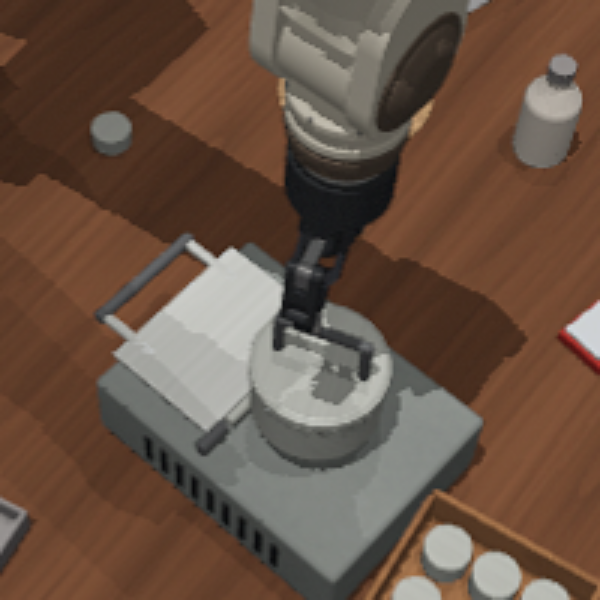

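The gripper sits over the handle (crop (320,340)), with its jaws across the bar. I'll descend now.

Call:
{"fn": "play_rows", "kwargs": {"rows": [[[1,0,0],0,8.5],[[3,0,0],0,8.5],[[5,0,0],0,8.5],[[7,0,0],0,8.5],[[8,0,0],0,8.5],[[8,0,0],0,8.5],[[8,0,0],0,8.5],[[8,0,0],0,8.5]]}}

```text
time: 2.65
ee_pos: [0.6969, -0.0339, 0.2119]
tcp_rot: [-107.9, 89.9, -2.3]
wrist_force: [-0.3, -0.9, 0.8]
opening: 0.0846
```

Run:
```python
from h import *
plan([.698,-.0365,.211],105.5)
```

```text
q [ -2.8  26.5  34.2  97.6   0.  -18.3] shift cm [ 0.09 -0.04 -0.28] turn options [0.04, -179.96]
```

Call:
{"fn": "play_rows", "kwargs": {"rows": [[[0,0,-0.3],0,6],[[0,0,-0.3],0,4],[[0,0,-0.3],0,2.5],[[0,0,-0.3],0,1.5],[[0,0,-0.3],0,0.8],[[0,0,-0.3],0,0.4],[[0,0,-0.3],0,0.2],[[0,0,-0.3],0,0.2],[[0,0,-0.3],0,0.2],[[0,0,-0.3],0,0.2]], "squeeze": 60}}

```text
time: 3.48
ee_pos: [0.6978, -0.0372, 0.21]
tcp_rot: [-42.5, 90.0, 63.0]
wrist_force: [0.6, 2.2, 1.0]
opening: 0.0081
```

Run:
```python
from h import *
plan([.698,-.0365,.211],105.5)
p,d=bot.camera("scene");cv2.imwrite("pics/s2.png",cv2.resize(p[220:320,310:410],None,fx=6,fy=6))
```

```text
q [ -3.1  26.8  34.3  97.6   0.  -18.6] shift cm [-0.1  -0.04  0.06] turn options [-0.0, 180.0]
```

View pics/s2.png

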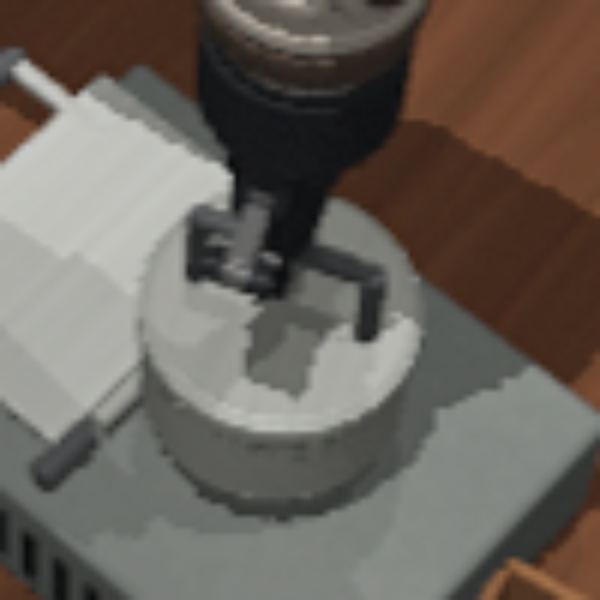

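The jaws are closed on the handle near its middle (crop (265,270)), with both uprights visible on either side. Lifting.

Call:
{"fn": "play_rows", "kwargs": {"rows": [[[-0.3,0,0],0,0.2],[[-0.8,0,0],0,0.2],[[-1.5,0,0],0,0.2],[[-2.3,0,0],0,0.2],[[-3.1,0,0],0,0.2],[[-3.8,0,0],0,0.2],[[-4.3,0,0],0,0.2],[[-4.7,0,0],0,0.2],[[-5,0,0],0,0.2],[[-5,0,0],0,0.2],[[-5,0,0],0,0.2]]}}

```text
time: 4.45
ee_pos: [0.6978, -0.0374, 0.2598]
tcp_rot: [76.4, 90.0, -178.1]
wrist_force: [0.1, 0.1, -5.2]
opening: 0.0079
```

Run:
```python
from h import *
print(bot.get_obs()['torque'])
plan([.4885,.333,.26],105.5)
p,d=bot.camera("scene");cv2.imwrite("pics/s3.png",cv2.resize(p[170:350,260:440],None,fx=3.3,fy=3.3))
```

```text
[-0.03123582  0.01242951  0.00223187]
q [ -3.1  29.2  43.4 104.2  -0.  -18.6] shift cm [-2.000e-02  1.028e+01  4.129e+01] turn options [-0.01, 179.99]
```

View pics/s3.png

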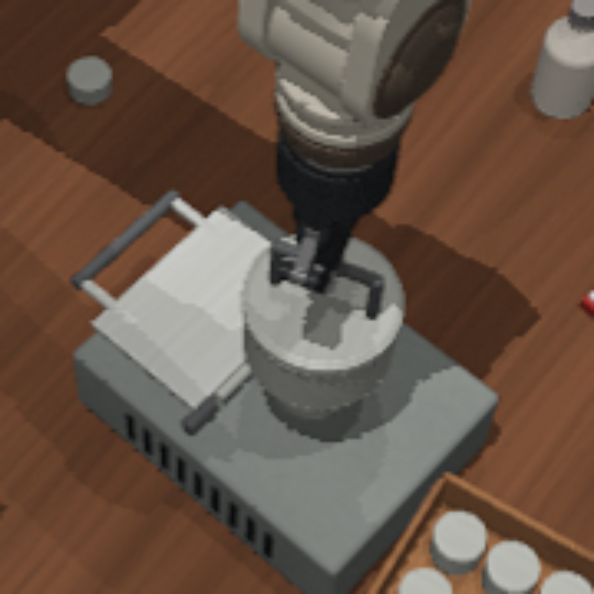

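The canister is off the stand and hanging level, and it weighs about 0.53 kg. Now I'll carry it to the mat.

Call:
{"fn": "play_rows", "kwargs": {"rows": [[[0,0.1,0.3],0,0.2],[[0,0.2,0.8],0,0.2],[[0,0.4,1.5],0,0.2],[[0,0.6,2.4],0,0.2],[[0,0.9,3.5],0,0.2],[[0,1.2,4.8],0,0.2],[[0,1.6,6.3],0,0.2],[[0,2,7.9],0,0.2],[[0,2.4,9.5],0,0.2],[[0,2.8,11.1],0,0.2],[[0,3.2,12.7],0,0.2],[[0,3.6,14.3],0,0.2]]}}

```text
time: 5.5
ee_pos: [0.6238, 0.0923, 0.2601]
tcp_rot: [-75.5, 90.0, 30.0]
wrist_force: [0.6, 0.8, -6.4]
opening: 0.0081
```

Call:
{"fn": "play_rows", "kwargs": {"rows": [[[0,0.4,1.6],0,0.2],[[0,0.8,3.2],0,0.2],[[0,1.2,4.8],0,0.2],[[0,1.6,6.4],0,0.2],[[0,2,8],0,0.2],[[0,2.4,9.6],0,0.2],[[0,2.8,11.2],0,0.2],[[0,3.2,12.8],0,0.2],[[0,3.6,14.4],0,0.2],[[0,4,16],0,0.2],[[0,4.4,17.6],0,0.2],[[0,4.7,19],0,0.2]]}}

```text
time: 6.5
ee_pos: [0.5276, 0.2628, 0.2601]
tcp_rot: [-31.2, 90.0, 74.3]
wrist_force: [-0.3, 0.4, -5.8]
opening: 0.0077
```

Call:
{"fn": "play_rows", "kwargs": {"rows": [[[0,0.4,1.4],0,0.2],[[0,0.7,2.7],0,0.2],[[0,1,3.9],0,0.2],[[0,1.3,5],0,0.2],[[0,1.5,6],0,0.2],[[0,1.7,6.8],0,0.2],[[0,1.9,7.4],0,0.2],[[0,2,7.8],0,0.2],[[0,2,8],0,0.2],[[0,2,8],0,0.2],[[0,2,8],0,0.2],[[0,2,8],0,0.2]]}}

```text
time: 7.5
ee_pos: [0.4884, 0.3327, 0.2599]
tcp_rot: [172.3, 90.0, -82.3]
wrist_force: [0.6, -0.3, -5.7]
opening: 0.008
```

Run:
```python
from h import *
plan([.4885,.333,.10],105.5)
p,d=bot.camera("scene");cv2.imwrite("pics/s4.png",cv2.resize(p[80:260,290:470],None,fx=3.3,fy=3.3))
```

```text
q [34.3 11.6 20.7 99.1 -0.  18.8] shift cm [15.99 -0.02  0.03] turn options [-0.04, 179.96]
```

View pics/s4.png

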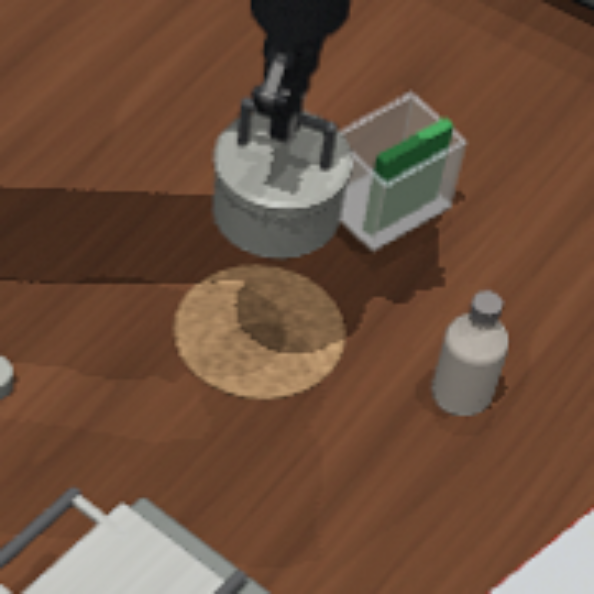

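The canister hangs level above the mat, which is visible at crop (260,330). I'll lower it, slowing down near the end.

Call:
{"fn": "play_rows", "kwargs": {"rows": [[[0.4,0,0],0,0.2],[[1.2,0,0],0,0.2],[[2.4,0,0],0,0.2],[[4,0,0],0,0.2],[[5.8,0,0],0,0.2],[[7.6,0,0],0,0.2],[[9.4,0,0],0,0.2],[[11.1,0,0],0,0.2],[[12.6,0,0],0,0.2],[[13.8,0,0],0,0.2],[[14.6,0,0],0,0.2],[[15,0,0],0,0.2]]}}

```text
time: 8.55
ee_pos: [0.4877, 0.3327, 0.1084]
tcp_rot: [109.5, 89.9, -145.0]
wrist_force: [-0.2, -0.4, -6.0]
opening: 0.0081
```

Call:
{"fn": "play_rows", "kwargs": {"rows": [[[0.1,0,0],0,0.2],[[0.2,0,0],0,0.2],[[0.3,0,0],0,0.2],[[0.4,0,0],0,0.2],[[0.5,0,0],0,0.2],[[0.6,0,0],0,0.2],[[0.7,0,0],0,0.2],[[0.8,0,0],0,0.2],[[0.8,0,0],0,0.2],[[0.8,0,0],0,0.2]]}}

```text
time: 9.38
ee_pos: [0.4881, 0.3331, 0.1019]
tcp_rot: [123.0, 90.0, -131.5]
wrist_force: [-0.4, 0.2, -6.2]
opening: 0.0078
```

Call:
{"fn": "play_rows", "kwargs": {"rows": [[[0.05,0,0],0,0.2],[[0.1,0,0],0,0.2],[[0.15,0,0],0,0.2],[[0.2,0,0],0,0.2],[[0.2,0,0],0,0.2],[[0.2,0,0],0,0.2]]}}

```text
time: 9.88
ee_pos: [0.4881, 0.3331, 0.0999]
tcp_rot: [102.1, 90.0, -152.4]
wrist_force: [0.1, -0.2, -5.9]
opening: 0.0079
```

Call:
{"fn": "play_rows", "kwargs": {"rows": [[[0.03,0,0],0,0.2],[[0.07,0,0],0,0.2],[[0.1,0,0],0,0.2],[[0.13,0,0],0,0.2],[[0.15,0,0],0,0.2],[[0.15,0,0],0,0.2]]}}

```text
time: 10.38
ee_pos: [0.4883, 0.3335, 0.0991]
tcp_rot: [-51.9, 89.9, 53.6]
wrist_force: [-2.0, 1.9, 1.3]
opening: 0.0075
```

The wrist force has gone from −6 to about +1 N, so the canister is resting on the mat. I'll open the jaws gently and rise.

Call:
{"fn": "play_rows", "kwargs": {"rows": [[[0,0,0],0,1.2],[[0,0,0],0,1.5],[[0,0,0],0,2],[[0,0,0],0,3],[[0,0,0],0,4],[[0,0,0],0,4],[[0,0,0],0,4],[[-0.5,0,0],0,4],[[-1.5,0,0],0,4],[[-3,0,0],0,4],[[-4.5,0,0],0,4],[[-6,0,0],0,4]], "squeeze": 30}}

```text
time: 11.38
ee_pos: [0.4882, 0.3331, 0.1602]
tcp_rot: [-71.9, 90.0, 33.6]
wrist_force: [-0.1, 0.2, 0.6]
opening: 0.0402
```

Run:
```python
from h import *
# bar approach: head yaw ~ -4.1
plan([.5047,-.0223,.25],-4.1)
p,d=bot.camera("scene");cv2.imwrite("pics/s5.png",cv2.resize(p[80:260,290:470],None,fx=3.3,fy=3.3))
```

```text
q [34.3  9.7  7.4 87.7 -0.  18.8] shift cm [ -9.     7.9  -34.69] turn options [109.59, -70.41]
```

View pics/s5.png

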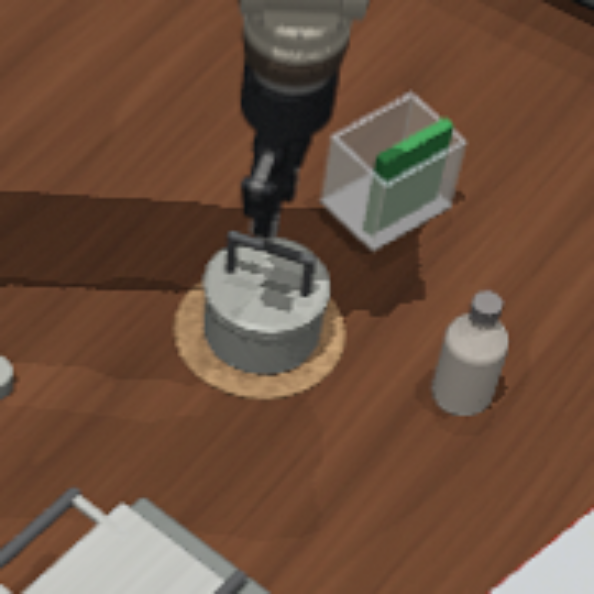

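The canister stands upright and centred on the mat, and the jaws are clear of it. Next is the flap bar.

Call:
{"fn": "play_rows", "kwargs": {"rows": [[[-1,0.4,-1.7],-7,4],[[-1,1.2,-5],-14,3],[[-1,2,-8.5],-21,2.6],[[-1,2.8,-12],-28,2.6],[[-1,3.6,-15.6],-35,2.6],[[-1,4.4,-19.2],-42,2.6],[[-1,5.2,-22.8],-49,2.6],[[-1,6,-26.4],-56,2.6],[[-1,6.8,-30],-63,2.6],[[-1,7.5,-33],-70.4,2.6],[[-1,7.9,-34.7],-70.4,2.6],[[-1,7.9,-34.7],-70.4,2.6]]}}

```text
time: 12.43
ee_pos: [0.5048, -0.0257, 0.169]
tcp_rot: [137.5, 89.9, -46.7]
wrist_force: [0.3, 0.2, -0.6]
opening: 0.0261
```

Call:
{"fn": "play_rows", "kwargs": {"rows": [[[0,0,0],0,2.6],[[0,0,0],0,2.6],[[0,0,0],0,2.6]]}}

```text
time: 12.68
ee_pos: [0.5048, -0.0215, 0.1686]
tcp_rot: [-136.1, 90.0, 39.8]
wrist_force: [0.5, 0.0, 0.9]
opening: 0.0259
```

Run:
```python
from h import *
o=bot.get_obs();print(o['opening'],o['ee_pos'])
plan([.5047,-.0223,.083],-4.1)
for n,(y,x) in(("scene",(190,250)),("top",(170,250))):
    p,d=bot.camera(n);cv2.imwrite(f"pics/6{n}.png",cv2.resize(p[y:y+130,x:x+150],None,fx=4,fy=4))
```

```text
0.025850300970419668 [ 0.50477194 -0.02151386  0.16864082]
q [ -2.4  -2.   -4.   88.    0.  -88.4] shift cm [8.56 0.08 0.  ] turn options [-180.0, 0.0]
```

View pics/6scene.png

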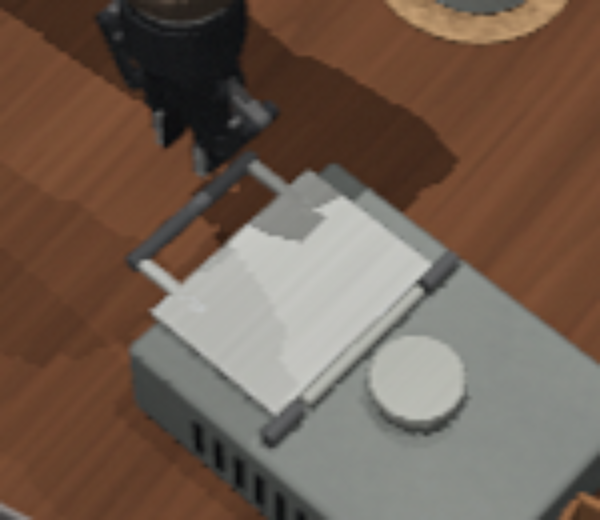

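View pics/6top.png

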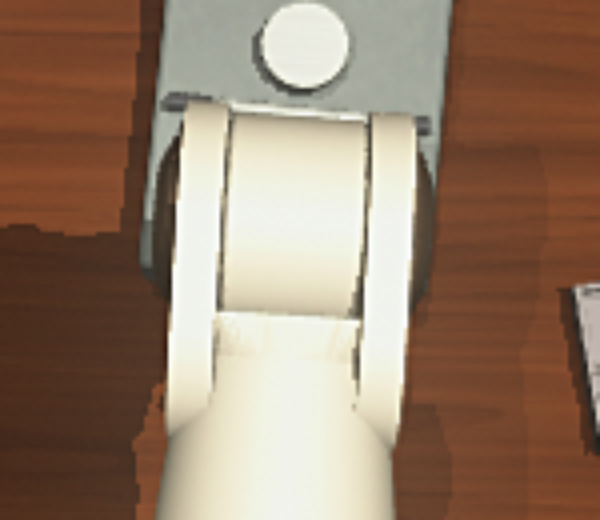

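The bar is at crop (190,210) in the scene view, below the half-open jaws. The stand is bare and both hinge ends are visible, at crop (268,440) and (455,258). I'll refine the hinge position and then descend.

Run:
```python
from h import *
np.set_printoptions(precision=4,suppress=True)
S=lambda u,v:(250+u/4-.4,190+v/4-.4)
a,b=plane("scene",S(268,440),.1),plane("scene",S(455,258),.1)
print(a,b,(a+b)/2,np.degrees(np.arctan2(*(b-a)[1::-1]))-90)
print("stand",plane("scene",S(416,378),.115))
a,b=plane("scene",S(133,260),.1),plane("scene",S(250,158),.1)
print("bar",(a+b)/2,np.degrees(np.arctan2(*(b-a)[1::-1]))-90)
T=lambda u,v:(250+u/4-.4,170+v/4-.4)
print("stand top",plane("top",T(305,45),.115))
```

```text
[ 0.6474 -0.124   0.1   ] [0.6613 0.0547 0.1   ] [ 0.6544 -0.0347  0.1   ] -4.437582763555767
stand [ 0.6977 -0.0391  0.115 ]
bar [ 0.5025 -0.0223  0.1   ] -5.091258142126861
stand top [ 0.6983 -0.0374  0.115 ]
```

Call:
{"fn": "play_rows", "kwargs": {"rows": [[[1,-0.1,0],0,2.6],[[3,-0.1,0],0,2.6],[[5,-0.1,0],0,2.6],[[5.8,-0.1,0],0,2.6],[[6.2,-0.1,0],0,2.6],[[6.6,-0.1,0],0,2.6],[[6.8,-0.1,0],0,2.6],[[6.8,-0.1,0],0,2.6]]}}

```text
time: 13.45
ee_pos: [0.505, -0.0214, 0.1007]
tcp_rot: [-178.4, 90.0, -2.5]
wrist_force: [-0.0, -0.7, -0.3]
opening: 0.0259
```

Call:
{"fn": "play_rows", "kwargs": {"rows": [[[0.3,0,0],0,2.6],[[0.6,0,0],0,2.6],[[0.9,0,0],0,2.6],[[1.2,0,0],0,2.6],[[1.5,0,0],0,2.6],[[1.7,0,0],0,2.6],[[1.7,0,0],0,2.6]]}}

```text
time: 14.03
ee_pos: [0.5045, -0.0214, 0.0829]
tcp_rot: [4.8, 90.0, -179.3]
wrist_force: [0.3, -0.1, 0.5]
opening: 0.0261
```

Run:
```python
from h import *
p,d=bot.camera("scene");cv2.imwrite("pics/s7.png",cv2.resize(p[190:290,260:360],None,fx=6,fy=6))
```

```text
(no output)
```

View pics/s7.png

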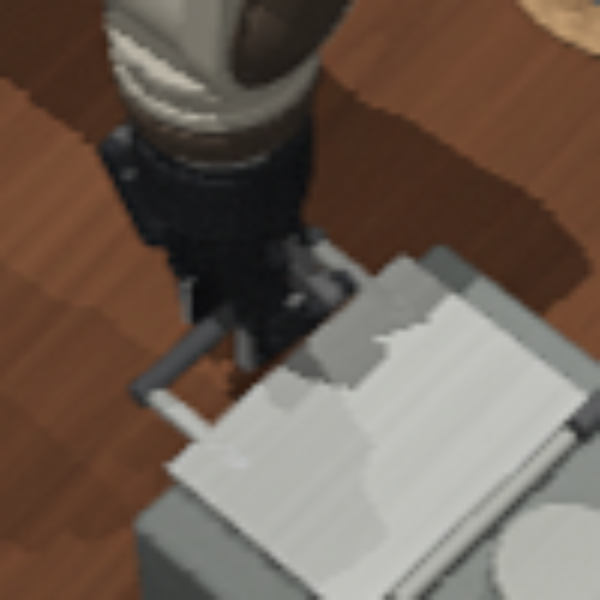

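The bar (crop (180,355)) passes between the jaws, and the rear finger is in the gap ahead of the plate at (250,350). I'll close lightly.

Call:
{"fn": "play_rows", "kwargs": {"rows": [[[0,0,0],0,2],[[0,0,0],0,1.5],[[0,0,0],0,1.1],[[0,0,0],0,0.8],[[0,0,0],0,0.5],[[0,0,0],0,0.5],[[0,0,0],0,0.5]], "squeeze": 25}}

```text
time: 14.67
ee_pos: [0.5041, -0.0214, 0.0836]
tcp_rot: [0.8, 89.9, 176.7]
wrist_force: [-5.3, 0.9, 3.4]
opening: 0.011
```

Run:
```python
from h import *
o=bot.get_obs();R=Rn.from_euler('xyz',o['tcp_rot'],degrees=True).as_matrix();print(R.round(3),o['ee_pos'],o['torque'])
```

```text
[[-0.001 -0.072 -0.997]
 [ 0.    -0.997  0.072]
 [-1.     0.     0.001]] [ 0.50412054 -0.02137021  0.08359936] [ 0.10258631  1.10226874 -0.08592329]
```

The bar is held: opening is 11 mm and the forces are small. Now I'll swing the flap along the arc, 0 to 30° first.

Call:
{"fn": "play_rows", "kwargs": {"rows": [[[-0.26,0,0],0,0.5],[[-0.79,0,-0.02],0,0.5],[[-1.57,0,-0.08],0,0.5],[[-2.35,0,-0.18],0,0.5],[[-3.12,0,-0.33],0,0.5],[[-3.88,0,-0.51],0,0.5],[[-4.64,0,-0.73],0,0.5],[[-5.38,0,-1.0],0,0.5],[[-6.1,0,-1.3],0,0.5],[[-6.81,0,-1.63],0,0.5],[[-7.27,0,-1.88],0,0.5],[[-7.5,0,-2.01],0,0.5]]}}

```text
time: 15.67
ee_pos: [0.5235, -0.0229, 0.1601]
tcp_rot: [5.7, 89.9, -178.4]
wrist_force: [-15.1, 0.5, 3.8]
opening: 0.0111
```

Run:
```python
from h import *
o=bot.get_obs();print(o['ee_pos'],o['torque'],o['wrist_force'])
p,d=bot.camera("scene");cv2.imwrite("pics/s8.png",cv2.resize(p[170:290,260:380],None,fx=5,fy=5))
```

```text
[ 0.52346497 -0.02288389  0.16012266] [ 0.05143922  3.03778472 -0.01571514] [-15.0536127    0.53991811   3.77947594]
```

View pics/s8.png

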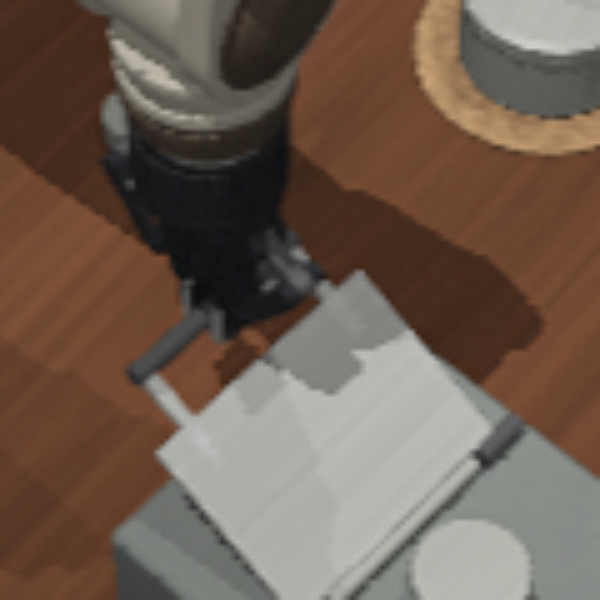

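The force of −15 N in x pushes outward along the arm, so my arc is slightly inside the real one. I'll back off a little and read the force again.

Call:
{"fn": "play_rows", "kwargs": {"rows": [[[0,0,0.05],0,0.5],[[0,0,0.1],0,0.5],[[0,0,0.15],0,0.5],[[0,0,0.15],0,0.5]]}}

```text
time: 16.05
ee_pos: [0.523, -0.0228, 0.1594]
tcp_rot: [58.0, 90.0, -126.1]
wrist_force: [-5.9, -0.1, 1.0]
opening: 0.0112
```

Call:
{"fn": "play_rows", "kwargs": {"rows": [[[-0.2,0,0],0,0.5],[[-0.67,0,-0.31],0,0.5],[[-1.32,0,-0.76],0,0.5],[[-1.94,0,-1.23],0,0.5],[[-2.54,0,-1.74],0,0.5],[[-3.11,0,-2.28],0,0.5],[[-3.4,0,-2.6],0,0.5],[[-3.65,0,-2.85],0,0.5],[[-3.65,0,-2.85],0,0.5]]}}

```text
time: 16.8
ee_pos: [0.5515, -0.025, 0.1976]
tcp_rot: [108.0, 90.0, -76.1]
wrist_force: [-13.0, -1.8, 10.3]
opening: 0.0108
```

Run:
```python
from h import *
o=bot.get_obs();print(o['ee_pos'],o['torque'],o['wrist_force'])
p,d=bot.camera("scene");cv2.imwrite("pics/s9.png",cv2.resize(p[170:290,260:380],None,fx=5,fy=5))
```

```text
[ 0.55148545 -0.02504677  0.19756056] [-0.26677178  2.82658984 -0.08543567] [-13.00174183  -1.78961224  10.34815638]
```

View pics/s9.png

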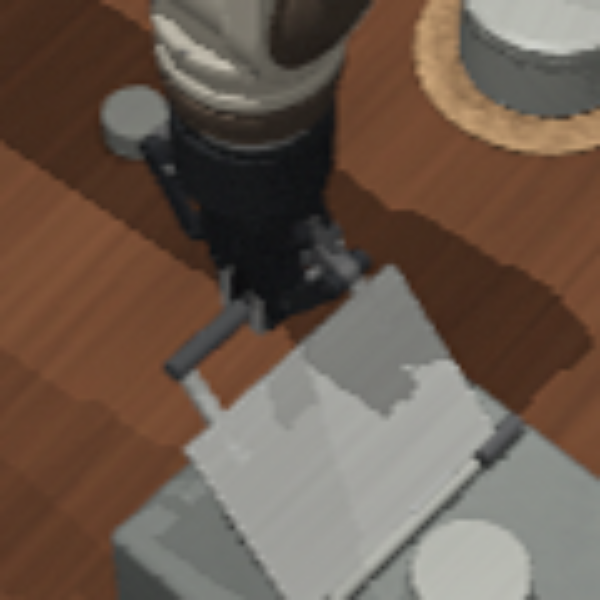

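The measured track fits the true 150 mm arc plus the bar rolling on one pad (about 6 mm × angle). That accounts for the force: it's pad friction and well below the limits. Continuing to about 74°.

Call:
{"fn": "play_rows", "kwargs": {"rows": [[[-0.56,0,-0.63],0,0.5],[[-1.04,0,-1.25],0,0.5],[[-1.5,0,-1.89],0,0.5],[[-1.92,0,-2.55],0,0.5],[[-2.31,0,-3.23],0,0.5],[[-2.66,0,-3.94],0,0.5],[[-2.97,0,-4.66],0,0.5],[[-3.16,0,-5.14],0,0.5],[[-3.33,0,-5.64],0,0.5],[[-3.48,0,-6.14],0,0.5],[[-3.48,0,-6.14],0,0.5]], "squeeze": 22}}

```text
time: 17.77
ee_pos: [0.6143, -0.0299, 0.2312]
tcp_rot: [156.9, 89.8, -27.2]
wrist_force: [-3.0, -4.4, 5.8]
opening: 0.0111
```

Run:
```python
from h import *
o=bot.get_obs();print(o['ee_pos'],o['torque'],o['wrist_force'],o['opening'])
p,d=bot.camera("scene");cv2.imwrite("pics/s10.png",cv2.resize(p[170:290,260:380],None,fx=5,fy=5))
```

```text
[ 0.61426963 -0.02988118  0.23124226] [-0.94994863  0.61338771 -0.06068592] [-3.0069003  -4.39583779  5.76571189] 0.011070179681046755
```

View pics/s10.png

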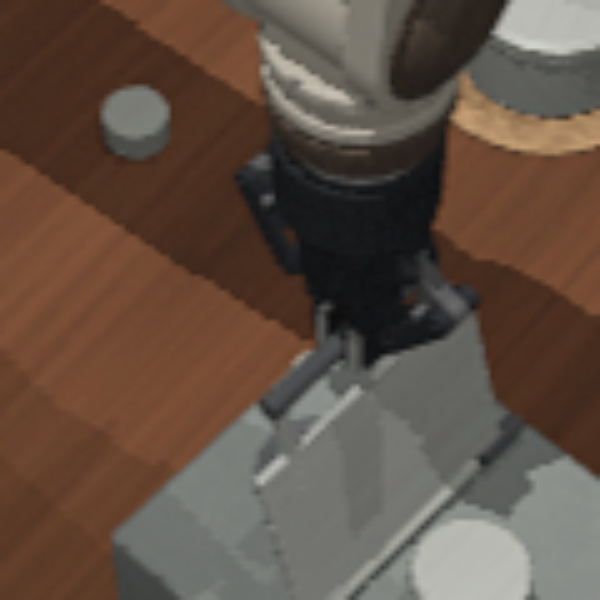

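The flap is at about 75° and the grip is sound. I'll go slowly to about 88.5°, nudging along the bar to ease the side force.

Call:
{"fn": "play_rows", "kwargs": {"rows": [[[-0.08,0.02,-0.3],0,0.5],[[-0.15,0.04,-0.58],0,0.5],[[-0.26,0.06,-1.1],0,0.5],[[-0.35,0.08,-1.61],0,0.5],[[-0.42,0.08,-2.13],0,0.5],[[-0.47,0.08,-2.6],0,0.5],[[-0.5,0.08,-3.0],0,0.5],[[-0.52,0.08,-3.3],0,0.5],[[-0.53,0.08,-3.5],0,0.5],[[-0.53,0.08,-3.57],0,0.5],[[-0.53,0.08,-3.57],0,0.5],[[-0.53,0.08,-3.57],0,0.5]]}}

```text
time: 18.82
ee_pos: [0.6491, -0.0326, 0.2355]
tcp_rot: [177.7, 89.9, -6.4]
wrist_force: [-1.8, -3.1, 5.5]
opening: 0.0107
```

Run:
```python
from h import *
o=bot.get_obs();print(o['ee_pos'],o['torque'],o['wrist_force'],o['opening'])
plan([.6537,-.0325,.2336],-4.1)
for n,(y,x) in(("scene",(160,270)),("top",(140,260))):
    p,d=bot.camera(n);cv2.imwrite(f"pics/11{n}.png",cv2.resize(p[y:y+120,x:x+120],None,fx=5,fy=5))
```

```text
[ 0.64913434 -0.03261559  0.23552332] [-0.47500514  0.48273159 -0.07573189] [-1.82797562 -3.08038937  5.51794668] 0.010671000355592932
q [ -2.9  19.6  27.7  98.1  -0.  -88.8] shift cm [ 0.19 -0.04 -0.45] turn options [179.99, -0.01]
```

View pics/11scene.png

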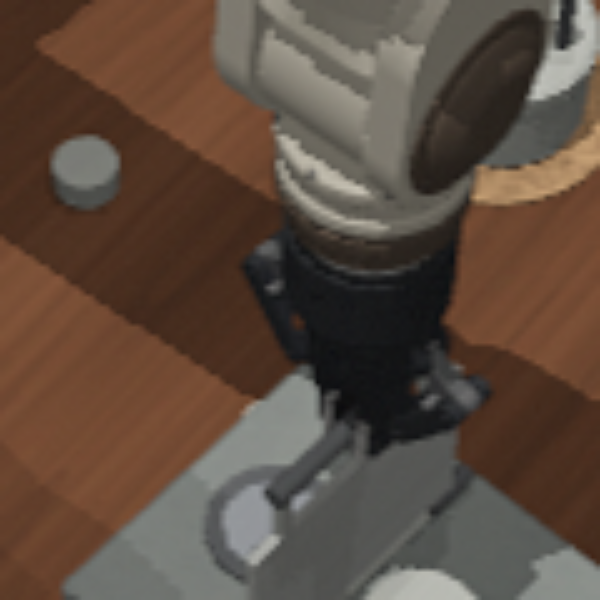

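View pics/11top.png

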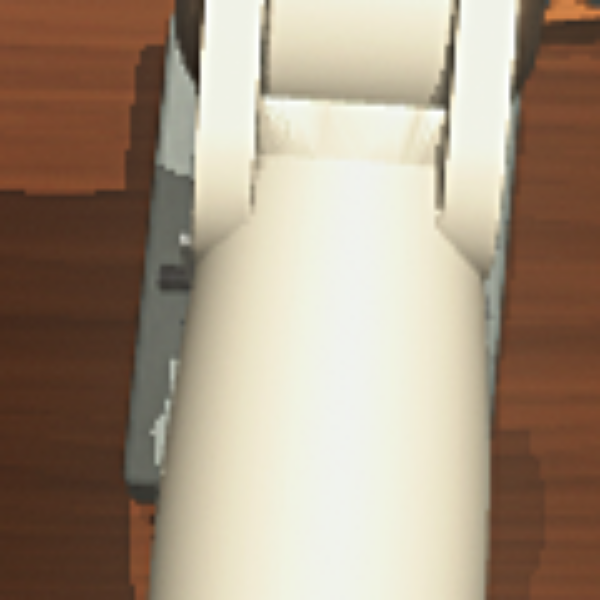

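The flap is nearly upright, with the bar's near end at scene crop (278,493). I'll do the last 4–5 mm, then cross-check with the camera.

Call:
{"fn": "play_rows", "kwargs": {"rows": [[[0,0.02,-0.1],0,0.5],[[0,0.04,-0.2],0,0.5],[[0,0.05,-0.3],0,0.5],[[0,0.05,-0.4],0,0.5],[[0,0.05,-0.47],0,0.5],[[0,0.05,-0.47],0,0.5],[[0,0.05,-0.47],0,0.5],[[0,0.05,-0.47],0,0.5],[[0,0.05,-0.47],0,0.5]]}}

```text
time: 19.67
ee_pos: [0.6537, -0.033, 0.2354]
tcp_rot: [-146.5, 89.9, 29.4]
wrist_force: [-1.1, -0.7, 5.0]
opening: 0.0109
```

Run:
```python
from h import *
o=bot.get_obs();print(o['ee_pos'],o['torque'],o['wrist_force'],o['opening'])
p,d=bot.camera("scene");cv2.imwrite(f"pics/12s.png",cv2.resize(p[225:295,300:380],None,fx=8,fy=8,interpolation=cv2.INTER_CUBIC))
np.save("pics/d12.npy",d)
```

```text
[ 0.65370465 -0.03300476  0.23541926] [-0.02843171  0.51414682 -0.06998091] [-1.10084759 -0.74208485  4.9954093 ] 0.01086895410230176
```

View pics/12s.png

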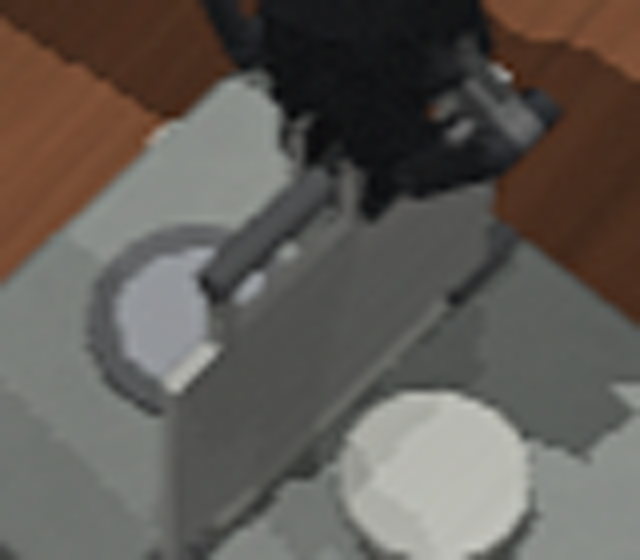

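The plate's back face fills the crop from (190,500) to (480,200). I'll fit a plane to its depth to measure the angle on its own terms.

Run:
```python
from h import *
np.set_printoptions(precision=4,suppress=True)
d=np.load("pics/d12.npy");m=bot.camera_model("scene")
R=Rn.from_euler('xyz',m['attitude'],degrees=True).as_matrix()
poly=(np.array([[205,430],[350,290],[465,225],[430,280],[215,490]])/8+[300,225]).astype(np.int32)
M=np.zeros((480,640),np.uint8);cv2.fillPoly(M,[poly],1)
P=[]
for v,u in np.argwhere((M>0)&(d>0)):
    o,r=ray("scene",(u,v)); rc=R.T@r; P.append(o+r*d[v,u]/rc[2])
P=np.array(P);
for _ in range(3):
    c=np.median(P,0) if _==0 else P.mean(0); n=np.linalg.svd(P-P.mean(0))[2][2]; r=(P-P.mean(0))@n; P=P[abs(r)<max(.004,2*r.std())]
n*=np.sign(n[0]);print(len(P),P.mean(0),P.ptp(0) if hasattr(P,'ptp') else np.ptp(P,0),n,"tilt",np.degrees(np.arcsin(n[2])),"yaw",np.degrees(np.arctan2(n[1],n[0])),r.std())
# signed distance of TCP from plane through hinge
S=lambda u,v:(300+u/8-.45,225+v/8-.45)
print("bar -y end",plane("scene",S(212,283),.25))
# position of face along head x at its mean height
ax=np.array([np.cos(np.radians(-4.3)),np.sin(np.radians(-4.3))])
h=np.array([.6539,-.0335]);print("face offset from hinge mm",((P[:,:2]-h)@ax).mean()*1e3, "slope deg", np.degrees(np.arctan(np.polyfit(P[:,2],(P[:,:2]-h)@ax,1)[0])))
```

```text
268 [ 0.6554 -0.0446  0.1512] [0.0124 0.1257 0.0611] [ 0.9969 -0.0775 -0.0148] tilt -0.8476844065567497 yaw -4.448151058070238 0.0008864709793611932
bar -y end [ 0.6482 -0.0902  0.25  ]
face offset from hinge mm 2.375180893212674 slope deg 0.7423877496451882
```

Run:
```python
from h import *
m=bot.camera_model("scene");R=Rn.from_euler('xyz',m['attitude'],degrees=True).as_matrix()
d=np.load("pics/d12.npy");P=[]
for v in range(180,420):
  for u in range(230,440):
    if d[v,u]>0:
      o,r=ray("scene",(u,v));p=o+r*d[v,u]/(R.T@r)[2]
      if abs(p[2]-.09)<.006 : P.append(p)
P=np.array(P);A=np.c_[P[:,:2],np.ones(len(P))]
c=np.linalg.lstsq(A,P[:,2],rcond=None)[0];print(len(P),np.degrees(np.arctan(c[:2])),P[:,2].mean())
d=np.load("pics/scene0.npy");P=[]
for v in range(100,400,3):
  for u in range(150,450,3):
    if d[v,u]>0:
      o,r=ray("scene",(u,v));p=o+r*d[v,u]/(R.T@r)[2]
      if abs(p[2])<.012 : P.append(p)
P=np.array(P);A=np.c_[P[:,:2],np.ones(len(P))]
c=np.linalg.lstsq(A,P[:,2],rcond=None)[0];print("desk",len(P),np.degrees(np.arctan(c[:2])),P[:,2].mean())
im,_=bot.camera("scene");cv2.imwrite("pics/13.png",im)
print(bot.get_obs()['time'],bot.get_obs()['ee_pos'],bot.get_obs()['wrist_force'])
```

```text
Traceback (most recent call last):
  File "h.py", line 5, in ray
    m=bot.camera_model(n)
ValueError: time passes only in moves, steps and waits
```

```bash
sed -i 's/^def ray(n,uv):/C={n:bot.camera_model(n) for n in ("scene","top")}\ndef ray(n,uv):/; s/    m=bot.camera_model(n)/    m=C[n]/' h.py
python3 - <<'E'
from h import *
m=C["scene"];R=Rn.from_euler('xyz',m['attitude'],degrees=True).as_matrix()
def fit(f,z0,tol,st,b):
  d=np.load(f);P=[]
  for v in range(b[0],b[1],st):
    for u in range(b[2],b[3],st):
      if d[v,u]>0:
        o,r=ray("scene",(u,v));p=o+r*d[v,u]/(R.T@r)[2]
        if abs(p[2]-z0)<tol : P.append(p)
  P=np.array(P);A=np.c_[P[:,:2],np.ones(len(P))]
  c=np.linalg.lstsq(A,P[:,2],rcond=None)[0];print(len(P),np.degrees(np.arctan(c[:2])),P[:,2].mean())
fit("pics/scene0.npy",0,.012,4,(100,400,150,450))
fit("pics/d12.npy",.09,.006,1,(240,340,280,410))
im,_=bot.camera("scene");cv2.imwrite("pics/13.png",im)
o=bot.get_obs();print(o['time'],o['ee_pos'],o['wrist_force'])
E
```

```text
4208 [ 0.03100844 -0.08384101] -0.00012838773130403617
5280 [-0.14610079  0.0930888 ] 0.08956714537158117
19.7667 [ 0.65368858 -0.03299979  0.23544728] [-2.68122632  0.88480841  5.31502288]
```

View pics/13.png

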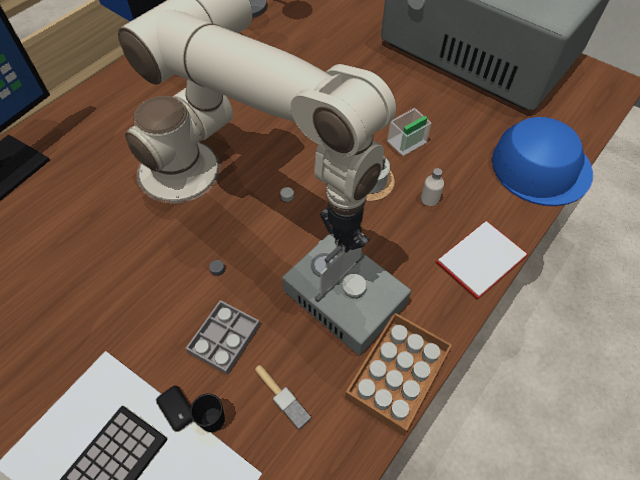

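The final view shows the flap upright in the gripper at (340,270), the canister on the mat at (375,180), and the other things where they were. I'm handing the job in.

Run:
```python
from workcell import bot
print(bot.job_done()); o=bot.get_obs(); print(o['time'],o['ee_pos'],o['opening'])
```

```text
the job is handed in; nothing more can be done
None
the job is handed in; nothing more can be done
```

The canister is upright on the cork mat and released, and the flap is held at its balance point by the bar. I handed the job in at about 19.8 s; it gives no verdict.

- **Canister:** I lifted it off by its handle and lowered it slowly until the wrist force showed the mat carrying its weight. A picture after I let go showed it upright and well inside the mat.
- **Flap:** I took the bar with a light grip (about 22 N) and swung it up along its arc. I was still holding it at hand-in, with a jaw opening of 11 mm on the 12 mm bar. The highest wrist force I saw was about 17 N, from the bar rolling against the pads.
- **Angle checks (small disagreement):**
  - Gripper position against the measured hinge: 90.0°.
  - Plane fitted to the plate's depth readings: about 90.8°, leaning slightly back.
  - Bar end seen by the camera: about 89°.
  - The spread is within the camera calibration, and the sideways force on the wrist was only 1–3 N, so I left the flap where it was.
- **Other things on the desk:** in the last picture the others looked unmoved; I checked this by eye only.

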